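# Put the cheese tray away in its ripening box

## Robot

A 6-joint arm with a two-finger parallel gripper is mounted at the origin on the work surface. World frame = base frame: x ahead of the robot, y to its left, z up, the work surface at z = 0. Lengths are in m, angles in rad, forces in N, time in s.
With the tool pointing down it reaches from about 0.35 to 1 m from the base axis. Payload 7.1 kg.
Tool frame: the origin (TCP) lies at the very end of the fingers, on their centre line; the grasp point (between the pads) lies 19 mm behind it (grip_depth is the distance from the TCP to the grasp point, in m); z points along the fingers, y is the direction in which the jaws open and shut (so a half turn about z gives the same grasp; the last joint's range is limited). The gripper opens to 85 mm and grips with 20 to 120 N. Pads are 22 mm wide; open, the fingers measure 114 mm over their backs; the gripper's body (76 mm by 85 mm) begins 54 mm behind the grasp point. The pads swing forward as they close: fully open they stand 13 mm farther back than shut.
Start: joints at [-1.247, 0.423, 1.63, -0, 1.089, -0.019], TCP at [0.21, -0.589, 0.231] pointing down, gripper open.
Joint ranges: [-3, 3], [-0.9, 2.11], [0.09, 2.58], [-1.31, 4.45], [0.11, 2.69], [-2.54, 2.54]. Speed limits (rad/s): [2.39, 2.39, 3.01, 3.14, 3.14, 3.14].

## Interface

Orientations are given as a unit quaternion [x, y, z, w].
In Python, from rig import sense, get_image, calibration, finish_job, masks_of, grip_depth gives the robot as it stands.
- The arm moves only by the shell command python3 -m creep 'ROWS'. ROWS is JSON, a list of rows, each a list of 3 entries, a list of its own where there are three numbers: the turn, a rotation vector about the tool's x, y, z in degrees, then the shift along the tool's x, y, z in mm, then the finger opening in mm, from 0 to 85.4. In form: [[[wx, wy, wz], [dx, dy, dz], fingers], ...]. A call has exactly 5 rows; each row is the pose to reach, as a shift and turn from the pose commanded when the call began, along the tool's axes at that moment; what a row does not reach only later rows make up. A row lasts 1/12 s, in which the tool goes at most 41.7 mm and 7.16 degrees, less where a joint would pass 70% of its speed; a pose out of reach is approached as far as the arm can. A call with a gripper value outside its range is refused whole. The fingers move at their own pace and stop on an object; the grip force is fixed at half the most. Time passes only in rows, so rows that repeat a pose let the fingers close, or fill a call up. It gives the time, the measured TCP pose, the force and the opening at its end, in the units of the state.
- sense(): the state, without advancing time (a new reading comes with each control period).
- get_image(name): name is "scene" or "top"; returns (picture, depth): 420x560x3 uint8, blue, green, red; 420x560 float32, m along the optical axis (not along the pixel's ray), 0 where there is no reading.
- calibration(name): a dict with "mtx" (3x3 intrinsics, pixels), "world_from_camera" (4x4, takes a point from camera to world coordinates). Camera axes: x right, y up, looking along -z (the intrinsics and any distortion apply to the point x, -y, -z); pixel columns grow to the right and rows downward; lengths in m; the calibration is good to about 2 mm. A picture is of the moment at which its call begins. calibration takes no time and is no camera call.
- finish_job(): hands the job in, once; it reports no verdict.
Trained networks look in the newest picture that a camera, given by its name, has taken for a name from the list of things; names that differ only in an ending like _2 or _b are one class to them, and where a whole thing is asked for, a point or a joint stands for the part that bears it (a point fixed in the world has none). Each returns a list of dicts, best first, with "p" (0 to 1); they miss things now and then, are a little off and sometimes report something else, mostly with a low value. They report only what shows in the picture. A call takes as long as a camera call.
- masks_of(camera, query): "region" (420x560 bool, what is visible of it) and "uv" ([column, row] in pixels, amid what is visible of it).
The state is a dict: "time_s": time; "joints": joint angles; "qvel": joint speeds; "effort": joint torques, N m; "ee_pos": TCP position; "ee_rot": TCP orientation; "ft_force": force on the tool from outside, world axes, zero at the start; "wrist_torque": the same for the moment, N m; "width": finger opening in m.
Only numpy, scipy, OpenCV 4.12 (cv2) and the standard library are available. Lean on these libraries where they do the work, as an engineer would, in place of code of your own. Each camera call takes 0.05 s, during which the arm holds its last target. There are 200 camera calls.

## Task

With the fingertips, gently push the pulled-out tray that holds the cheeses fully home into its ripening box, then push the blue vent slide on that same box's roof fully shut. Do not touch or lift the cheeses, do not slam the tray, and leave the box with the empty tray and the things standing around as they are.

Things in the scene. Friction and masses are not known exactly. Their poses are not given: they have to be found in the camera images.
- loaded_cabinet: Fixed grey countertop ripening box whose tray holds the four cheeses, 240 deep (x) x 190 wide (y) x 130 high, open at the front. Origin: centre of its underside, on the work surface; its own x axis points into the box away from the open front (front edge at x = -120), y to the left seen from the front, z up. Its yaw varies by up to 0.15 rad. Two aluminium guide rails run along y on the roof, 7 high, at x = -94 and x = +14.
- loaded_tray (a joint): How far its tray is pulled out, in m: 0 = fully home (panel against the front edge of the box, hard stop), starts 0.07 to 0.11, grows as the tray slides out along the box's -x. Plain slide, no latch or spring; about 2 N of friction, stays where it is left.
- loaded_tray_front (a point): Middle of the outer (robot-side) face of the tray's white front panel, 20 below the panel's top edge; moves with the tray. The panel is 184 wide, 14 thick and 98 high, its top edge 114 above the work surface. Axes as the box's. A blue pull lip sticks out 16 from the face only at the very bottom, 19 to 25 above the work surface. Pushing this face along the box's +x shuts the tray.
- loaded_vent (a joint): How far its blue vent slide on the roof is open, in m: 0 = shut (covers the 80 x 75 opening in the left half of the roof; hard stop), starts 0.045 to 0.072, grows as it slides along the box's -y. No latch or spring; about 1.2 N of friction, stays where it is left.
- loaded_vent_tab (a point): Middle of the face, looking to the box's -y, of the upright yellow tab on the vent slide; moves with the slide. The tab is 30 (x) x 8 (y) x 26 high, standing 134 to 160 above the work surface on a flat blue plate 100 x 88 x 4 whose -y edge is 4 beyond the tab's face (towards -y). Axes as the box's. Pushing this face along the box's +y shuts the vent.
- empty_cabinet: Fixed grey countertop ripening box whose tray is empty, otherwise the same as the other one, 240 deep (x) x 190 wide (y) x 130 high, open at the front. Origin: centre of its underside, on the work surface; its own x axis points into the box away from the open front (front edge at x = -120), y to the left seen from the front, z up. Its yaw varies by up to 0.15 rad. Two aluminium guide rails run along y on the roof, 7 high, at x = -94 and x = +14.
- empty_tray (a joint): How far its tray is pulled out, in m: 0 = fully home (panel against the front edge of the box, hard stop), starts 0.07 to 0.11, grows as the tray slides out along the box's -x. Plain slide, no latch or spring; about 2 N of friction, stays where it is left.
- empty_tray_front (a point): Middle of the outer (robot-side) face of the tray's white front panel, 20 below the panel's top edge; moves with the tray. The panel is 184 wide, 14 thick and 98 high, its top edge 114 above the work surface. Axes as the box's. A blue pull lip sticks out 16 from the face only at the very bottom, 19 to 25 above the work surface. Pushing this face along the box's +x shuts the tray.
- empty_vent (a joint): How far its blue vent slide on the roof is open, in m: 0 = shut (covers the 80 x 75 opening in the left half of the roof; hard stop), starts 0.045 to 0.072, grows as it slides along the box's -y. No latch or spring; about 1.2 N of friction, stays where it is left.
- empty_vent_tab (a point): Middle of the face, looking to the box's -y, of the upright yellow tab on the vent slide; moves with the slide. The tab is 30 (x) x 8 (y) x 26 high, standing 134 to 160 above the work surface on a flat blue plate 100 x 88 x 4 whose -y edge is 4 beyond the tab's face (towards -y). Axes as the box's. Pushing this face along the box's +y shuts the vent.
- cheese0: Loose white round cheese, 60 in diameter, 26 high, 90 g, lying flat on the wire tray (26 above the work surface); two stand in the front row behind the panel (0 to 50 gap), two behind them. Origin: centre of its underside.
- cheese1: Loose white round cheese, 60 in diameter, 26 high, 90 g, lying flat on the wire tray (26 above the work surface); two stand in the front row behind the panel (0 to 50 gap), two behind them. Origin: centre of its underside.
- cheese2: Loose white round cheese, 60 in diameter, 26 high, 90 g, lying flat on the wire tray (26 above the work surface); two stand in the front row behind the panel (0 to 50 gap), two behind them. Origin: centre of its underside.
- cheese3: Loose white round cheese, 60 in diameter, 26 high, 90 g, lying flat on the wire tray (26 above the work surface); two stand in the front row behind the panel (0 to 50 gap), two behind them. Origin: centre of its underside.
- mould: Loose white plastic cheese mould (open cup), 72 in diameter, 70 high, standing beside the boxes. Origin: centre of its underside.
- jar: Loose closed jar with a yellow cap, 64 in diameter, 90 high, standing beside the boxes. Origin: centre of its underside.
- brush: Loose hand brush lying along its x axis beside the boxes. Origin: centre of its underside.

How it is judged:
On the way, in this order (a step that is already met when the one before it is completed fails the run):
1. the tray with the cheeses is fully home (within 6 mm) while the vent is still open (value of joint loaded_tray below 0.006 m and value of joint loaded_vent above 0.03 m), for 0.2 s.
2. the vent slide of that box is shut (within 6 mm), the tray still home (value of joint each of loaded_vent, loaded_tray below 0.006 m), for 0.2 s.
At the end, for the whole second after the job is handed in: The cheese tray is home and its vent slide shut, each within 6 mm; all four cheeses lie flat and at rest on that tray; the empty box's tray and vent are within 12 mm of where they were, and mould, jar and brush within 30 mm (all of step 2 and angle between each of cheese0, cheese1, cheese2, cheese3's own z axis and vertical below 0.35 rad and height (world z) of cheese0 between 0.02 and 0.036 m and linear speed of each of cheese0, cheese1, cheese2, cheese3 below 0.01 m/s and x of cheese0 in the frame of loaded_cabinet between -0.125 and 0.1 m and y of cheese0 in the frame of loaded_cabinet between -0.08 and 0.08 m and height (world z) of cheese1 between 0.02 and 0.036 m and x of cheese1 in the frame of loaded_cabinet between -0.125 and 0.1 m and y of cheese1 in the frame of loaded_cabinet between -0.08 and 0.08 m and height (world z) of cheese2 between 0.02 and 0.036 m and x of cheese2 in the frame of loaded_cabinet between -0.125 and 0.1 m and y of cheese2 in the frame of loaded_cabinet between -0.08 and 0.08 m and height (world z) of cheese3 between 0.02 and 0.036 m and x of cheese3 in the frame of loaded_cabinet between -0.125 and 0.1 m and y of cheese3 in the frame of loaded_cabinet between -0.08 and 0.08 m and distance of each of empty_tray_front, empty_vent_tab from where it was at the start of the episode below 0.012 m and distance of each of mould, jar, brush from where it was at the start of the episode below 0.03 m); the robot touches nothing.
It fails at once if the cheese tray is slammed: it shuts faster than 0.3 m/s (velocity of joint loaded_tray below -0.3 m/s).
It fails at once if a cheese is lifted or knocked over (height (world z) of any of cheese0, cheese1, cheese2, cheese3 above 0.045 m or angle between any of cheese0, cheese1, cheese2, cheese3's own z axis and vertical above 0.5 rad).
It fails at once if the robot touches a cheese (contact force between any of the arm, the fingers and cheese0 above 0.3 N or contact force between any of the arm, the fingers and cheese1 above 0.3 N or contact force between any of the arm, the fingers and cheese2 above 0.3 N or contact force between any of the arm, the fingers and cheese3 above 0.3 N).
It fails at once if the empty box's tray or vent is moved by more than 12 mm (distance of any of empty_tray_front, empty_vent_tab from where it was at the start of the episode above 0.012 m).
It fails at once if mould, jar or brush is lifted, knocked over or moved by more than 30 mm (distance of any of mould, jar, brush from where it was at the start of the episode above 0.03 m or angle between any of mould, jar's own z axis and vertical above 0.4 rad).
It also fails if it takes over 48 s, if anything falls off the work surface, if the arm or the gripper's body presses on something with over 40 N, if the wrist force passes 120 N, or if a joint passes its speed limit or range.

## Working session

There is one attempt and no reset: what is moved stays moved. The work goes in short steps, Python scripts to look and compute and a shell command to move; the robot and the scene stay as the last step left them, time stands still between calls to the robot, and variables do not carry over. Pictures are saved under pics/ and viewed, about 8 in all and at most 12, crops included, and the job is handed in when it is done.

```bash
mkdir -p pics
cat > h.py <<'E'
import numpy as np,cv2
from rig import *
def cloud(name,depth):
    c=calibration(name);K=np.array(c["mtx"]);T=np.array(c["world_from_camera"])
    v,u=np.mgrid[:420,:560]
    x=(u-K[0,2])/K[0,0]*depth;y=(v-K[1,2])/K[1,1]*depth
    P=np.stack([x,-y,-depth,np.ones_like(depth)],-1)@T.T
    P=P[...,:3];P[depth<=0]=np.nan
    return P
E
python3 - <<'E'
from h import *
s=sense();print(s["time_s"],s["ee_pos"],s["ee_rot"],s["ft_force"],grip_depth, {n:calibration(n) for n in("scene","top")})
ims=[]
for n in("scene","top"):
    im,d=get_image(n);ims.append(im);np.save(n+".npy",cloud(n,d));cv2.imwrite(f"pics/{n}0.png",im)
    for q in("loaded_cabinet","loaded_tray_front","loaded_vent_tab","empty_tray_front","empty_vent_tab","cheese0","mould","jar","brush"):
        P=cloud(n,d)
        for m in masks_of(n,q)[:4]:
            print(n,q,round(m["p"],2),np.round(m["uv"]),m["region"].sum(),np.round(np.nanmedian(P[m["region"]],0),3))
E
```

```text
0.0 [ 0.20992136 -0.58811484  0.23053988] [ 9.85348130e-01  1.70553416e-01 -1.27268025e-04 -7.60706129e-04] [-0.1897865  -0.4423364   0.11023462] 0.0187 {'scene': {'mtx': array([[381.31862496,   0.        , 280.32497946],
       [  0.        , 381.31862496, 210.44878361],
       [  0.        ,   0.        ,   1.        ]]), 'world_from_camera': array([[ 0.45595031, -0.74294666,  0.49004038,  1.01937927],
       [ 0.88990194,  0.38895615, -0.23830157, -0.23866008],
       [-0.01355886,  0.54474156,  0.83849436,  0.90472681],
       [ 0.        ,  0.        ,  0.        ,  1.        ]])}, 'top': {'mtx': array([[441.17988466,   0.        , 282.74412525],
       [  0.        , 441.17988466, 221.2991445 ],
       [  0.        ,   0.        ,   1.        ]]), 'world_from_camera': array([[ 0.02712349,  0.99421303, -0.10394596,  0.42382742],
       [-0.99962313,  0.02741643,  0.00139022, -0.01847397],
       [ 0.00423201,  0.10386908,  0.99458197,  1.25568785],
       [ 0.        ,  0.        ,  0.        ,  1.        ]])}}
scene loaded_cabinet 0.74 [251. 280.] 9390 [ 0.706 -0.15   0.13 ]
sc
[... 721 characters left out ...]
aded_cabinet 0.96 [335. 174.] 6720 [ 0.67  -0.141  0.13 ]
top loaded_tray_front 0.58 [322. 250.] 1130 [ 0.467 -0.13   0.028]
top loaded_vent_tab 0.73 [336. 187.] 1309 [ 0.626 -0.16   0.134]
top loaded_vent_tab 0.63 [224. 188.] 1335 [0.623 0.135 0.134]
top empty_tray_front 0.85 [201. 259.] 932 [0.441 0.212 0.032]
top empty_tray_front 0.73 [332. 174.] 6649 [ 0.669 -0.139  0.13 ]
top cheese0 0.91 [336. 236.] 367 [ 0.51  -0.164  0.051]
top cheese0 0.85 [308. 233.] 383 [ 0.516 -0.093  0.051]
top cheese0 0.55 [307. 202.] 19 [ 0.605 -0.094  0.052]
top mould 0.69 [142. 206.] 643 [0.581 0.377 0.028]
top jar 0.65 [137. 253.] 610 [0.448 0.365 0.087]
top brush 0.88 [427. 227.] 803 [ 0.548 -0.421  0.018]
```

View pics/scene0.png

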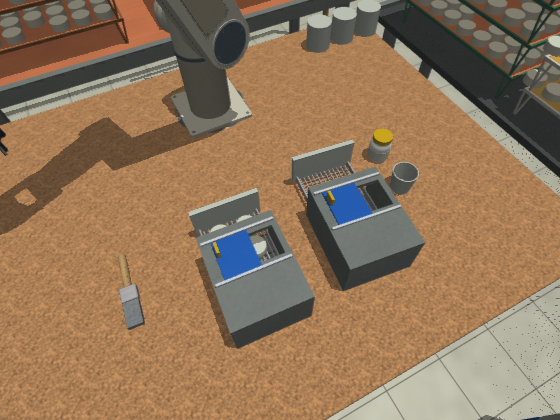

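View pics/top0.png

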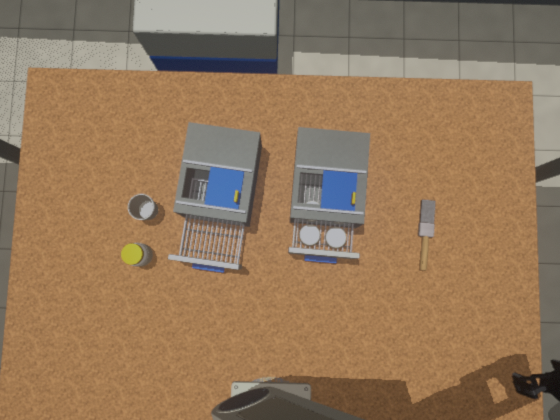

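The cheese box is the right-hand one (scene ~(250,280), top ~(330,180)), with cheeses visible behind its panel. The brush is at its right, with the jar and mould left of the other box. Next I'll fit the box pose, panel and tab.

Run:
```python
from h import *
from scipy.spatial.transform import Rotation as R
for n in("top","scene"):
    P=np.load(n+".npy").reshape(-1,3);P=P[~np.isnan(P).any(1)]
    box=(P[:,0]>.42)&(P[:,0]<.9)&(P[:,1]>-.32)&(P[:,1]<.01)
    Q=P[box]
    roof=Q[(abs(Q[:,2]-.132)<.012)&(Q[:,0]>.52)]
    (c,(w,h),a)=cv2.minAreaRect(roof[:,:2].astype(np.float32));print(n,"roof",c,w,h,a)
    yaw=np.radians((a+45)%90-45)
    pt=Q[(Q[:,2]>.105)&(Q[:,2]<.12)&(Q[:,0]<.54)]
    print("paneltop",cv2.minAreaRect(pt[:,:2].astype(np.float32)),pt.mean(0),len(pt))
    tab=Q[(Q[:,2]>.145)&(Q[:,2]<.17)]
    ux=np.array([np.cos(yaw),np.sin(yaw)]);uy=np.array([-ux[1],ux[0]])
    for nm,A in(("roof",roof),("panel",pt),("tab",tab)):
        L=(A[:,:2]-c)@np.c_[ux,uy]
        if len(L):print(nm,"local min/max",np.round(np.percentile(L,[1,50,99],axis=0),4).tolist(),A[:,:2].mean(0),len(L),A[:,2].max())
    print("yaw",yaw)
s=sense();print(R.from_quat(s["ee_rot"]).as_matrix().round(3))
```

```text
top roof (0.6670513153076172, -0.13989900052547455) 0.19067490100860596 0.24128994345664978 86.48735809326172
paneltop ((0.4653729796409607, -0.1265145242214203), (0.18174198269844055, 0.01426207460463047), 86.53994750976562) [ 0.46518643 -0.12707931  0.11338491] 385
roof local min/max [[-0.1191, -0.0929], [0.0103, -0.0086], [0.1178, 0.0936]] [ 0.66960304 -0.1449475 ] 5917 0.14384815349863156
panel local min/max [[-0.2091, -0.0893], [-0.2022, 0.0008], [-0.1953, 0.0894]] [ 0.46518643 -0.12707931] 385 0.1199059107981657
tab local min/max [[-0.0752, -0.0643], [-0.0613, -0.0587], [-0.0465, -0.0554]] [ 0.60251001 -0.19496906] 48 0.16380323977032796
yaw -0.0613071667161146
scene roof (0.6667931079864502, -0.1400822103023529) 0.1903170943260193 0.24239450693130493 86.58812713623047
paneltop ((0.4663408696651459, -0.1283576637506485), (0.1837395280599594, 0.01764051243662834), 86.58407592773438) [ 0.4678993  -0.1300027   0.11268307] 465
roof local min/max [[-0.1171, -0.0935], [0.0252, -0.0108], [0.1201, 0.0931]] [ 0.68213479 -0.14767686] 7933 0.14266292367664768
panel local min/max [[-0.209, -0.0905], [-0.1981, -0.0022], [-0.1929, 0.0898]] [ 0.4678993 -0.1300027] 465 0.1184278522076393
tab local min/max [[-0.0732, -0.0642], [-0.0557, -0.0602], [-0.0445, -0.0563]] [ 0.60704595 -0.19687487] 55 0.16283371133764513
yaw -0.05954841513222627
[[ 0.942  0.336  0.   ]
 [ 0.336 -0.942 -0.   ]
 [ 0.     0.    -1.   ]]
```

Both cameras agree: box centre (0.667, -0.140), yaw -0.060 rad, tray out about 75 mm, and tab face at local (-0.060, -0.065), so the vent is open. I'll move towards the panel, aligning the tool with the box and closing the fingers.

```bash
python3 -m creep '[[[0,0,5],[26,-27,0],0],[[0,0,10],[52,-54,0],0],[[0,0,15],[78,-81,0],0],[[0,0,20],[104,-108,0],0],[[0,0,23],[130,-135,0],0]]'
cat >> h.py <<'E'
from scipy.spatial.transform import Rotation as R
C=np.array([.667,-.140]);yaw=-.060
ux=np.array([np.cos(yaw),np.sin(yaw)]);uy=np.array([-ux[1],ux[0]])
def st(target=None):
    s=sense();M=R.from_quat(s["ee_rot"]).as_matrix();p=np.array(s["ee_pos"])
    print("t",round(s["time_s"],2),"p",p.round(4),"loc",((p[:2]-C)@np.c_[ux,uy]).round(4),"F",np.round(s["ft_force"],2),"toolyaw-box deg",round(np.degrees(np.arctan2(M[1,0],M[0,0])-yaw),2),"w",s["width"])
    if target is not None:
        w=np.r_[C+target[0]*ux+target[1]*uy,target[2]]
        print("shift tool mm",((w-p)@M*1000).round(1))
E
python3 -c "
from h import *
st((-.250,0,.23))"
```

```text
time_s: 1.42
ee_pos: [0.2875, -0.4162, 0.2313]
ee_rot: [0.999, -0.032, 0.0, 0.0]
ft_force: [0.8, -0.1, -0.3]
width: 0.0257
t 1.42 p [ 0.2875 -0.4162  0.2313] loc [-0.3623 -0.2985] F [ 0.79 -0.08 -0.26] toolyaw-box deg -0.21 w 0.025690667192626433
shift tool mm [ 111.2 -298.9    1.3]
```

```bash
python3 -m creep '[[[0,0,0],[12,-34,0],0],[[0,0,0],[25,-68,0],0],[[0,0,0],[37,-102,0],0],[[0,0,0],[50,-136,0],0],[[0,0,0],[60,-160,0],0]]' >/dev/null
python3 -m creep '[[[0,0,0],[12,-34,0],0],[[0,0,0],[25,-68,0],0],[[0,0,0],[37,-102,0],0],[[0,0,0],[47,-128,0],0],[[0,0,0],[47,-128,0],0]]'
python3 -c "
from h import *
st((-.250,0,.088))"
```

```text
time_s: 2.25
ee_pos: [0.4123, -0.1331, 0.2316]
ee_rot: [1.0, -0.027, 0.001, -0.0]
ft_force: [0.2, -0.3, 0.4]
width: 0.0001
t 2.25 p [ 0.4123 -0.1331  0.2316] loc [-0.2546 -0.0084] F [ 0.15 -0.29  0.4 ] toolyaw-box deg 0.29 w 7.425229611693358e-05
shift tool mm [  4.5  -8.3 143.6]
```

```bash
python3 -m creep '[[[0,0,0],[0,-4,35],0],[[0,0,0],[0,-8,70],0],[[0,0,0],[0,-8,105],0],[[0,0,0],[0,-8,135],0],[[0,0,0],[0,-8,143],0]]' >/dev/null
python3 -m creep '[[[0,0,0],[4,0,0],0],[[0,0,0],[8,0,0],0],[[0,0,0],[12,0,0],0],[[0,0,0],[15,0,0],0],[[0,0,0],[18,0,0],0]]'
python3 -c "
from h import *
st((-.220,0,.088))
im,d=get_image('scene');cv2.imwrite('pics/s1.png',cv2.resize(im[120:350,130:430],None,fx=2.4,fy=2.4))"
```

```text
time_s: 3.08
ee_pos: [0.4309, -0.1301, 0.0898]
ee_rot: [1.0, -0.029, 0.002, 0.0]
ft_force: [-0.6, 0.2, -0.2]
width: -0.0
t 3.08 p [ 0.4309 -0.1301  0.0898] loc [-0.2363 -0.0043] F [-0.63  0.24 -0.15] toolyaw-box deg 0.08 w -2.0184609603240874e-05
shift tool mm [16.3 -4.2  1.9]
```

View pics/s1.png

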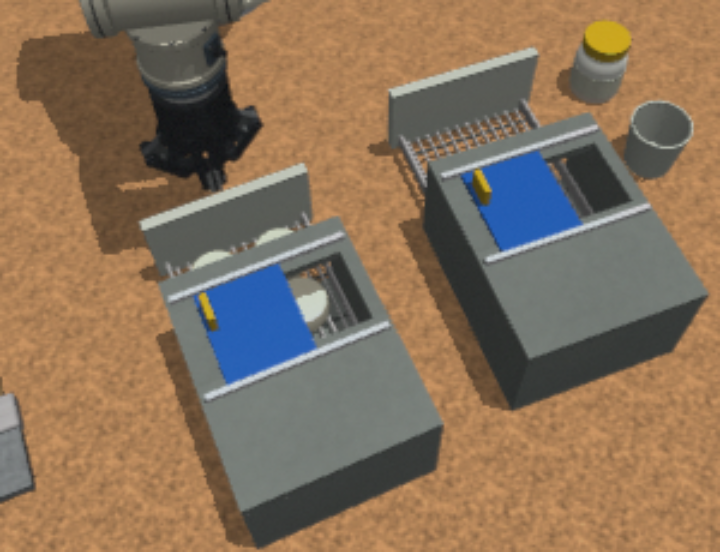

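The closed fingertips stand in front of the middle of the loaded panel, at crop ~(215,185). Now I'll push slowly.

```bash
for i in 1; do python3 -m creep '[[[0,0,0],[3,0,0],0],[[0,0,0],[6,0,0],0],[[0,0,0],[9,0,0],0],[[0,0,0],[12,0,0],0],[[0,0,0],[15,0,0],0]]' | egrep 'pos|force'; done
python3 -m creep '[[[0,0,0],[3,0,0],0],[[0,0,0],[6,0,0],0],[[0,0,0],[9,0,0],0],[[0,0,0],[12,0,0],0],[[0,0,0],[15,0,0],0]]' | egrep 'pos|force'
python3 -m creep '[[[0,0,0],[3,0,0],0],[[0,0,0],[6,0,0],0],[[0,0,0],[9,0,0],0],[[0,0,0],[12,0,0],0],[[0,0,0],[15,0,0],0]]' | egrep 'pos|force'
python3 -m creep '[[[0,0,0],[3,0,0],0],[[0,0,0],[6,0,0],0],[[0,0,0],[9,0,0],0],[[0,0,0],[12,0,0],0],[[0,0,0],[15,0,0],0]]' | egrep 'pos|force'
python3 -c "
from h import *
st((-.145,0,.088))"
```

```text
ee_pos: [0.4446, -0.1305, 0.0883]
ft_force: [-0.1, 1.2, -0.2]
ee_pos: [0.4591, -0.1313, 0.0881]
ft_force: [-2.5, 0.1, 0.5]
ee_pos: [0.4743, -0.1322, 0.0882]
ft_force: [-1.7, -0.4, -1.5]
ee_pos: [0.4894, -0.1331, 0.0883]
ft_force: [-1.3, -0.7, -1.8]
t 4.8 p [ 0.4894 -0.1331  0.0883] loc [-0.1777 -0.0038] F [-1.33 -0.7  -1.85] toolyaw-box deg 0.08 w -4.7824122918202135e-05
shift tool mm [32.7 -3.7  0.3]
```

```bash
python3 -m creep '[[[0,0,0],[3,0,0],0],[[0,0,0],[6,0,0],0],[[0,0,0],[9,0,0],0],[[0,0,0],[12,0,0],0],[[0,0,0],[15,0,0],0]]' | egrep 'pos|force'
python3 -m creep '[[[0,0,0],[2,0,0],0],[[0,0,0],[4,0,0],0],[[0,0,0],[6,0,0],0],[[0,0,0],[8,0,0],0],[[0,0,0],[10,0,0],0]]' | egrep 'pos|force'
python3 -m creep '[[[0,0,0],[1,0,0],0],[[0,0,0],[2,0,0],0],[[0,0,0],[3,0,0],0],[[0,0,0],[4,0,0],0],[[0,0,0],[5,0,0],0]]' | egrep 'pos|force'
python3 -c "
from h import *
st((-.145,0,.088))"
```

```text
ee_pos: [0.5044, -0.134, 0.0883]
ft_force: [-2.1, 0.4, -2.1]
ee_pos: [0.5144, -0.1346, 0.0884]
ft_force: [-1.7, 0.2, -0.5]
ee_pos: [0.5193, -0.1349, 0.0884]
ft_force: [-1.4, -0.0, 0.2]
t 6.05 p [ 0.5193 -0.1349  0.0884] loc [-0.1478 -0.0038] F [-1.44 -0.02  0.23] toolyaw-box deg 0.08 w 0.00011253065880585261
shift tool mm [ 2.8 -3.8  0.4]
```

```bash
python3 -m creep '[[[0,0,0],[0.6,0,0],0],[[0,0,0],[1.2,0,0],0],[[0,0,0],[1.8,0,0],0],[[0,0,0],[2.4,0,0],0],[[0,0,0],[3,0,0],0]]' | egrep 'pos|force'
python3 -m creep '[[[0,0,0],[0.5,0,0],0],[[0,0,0],[1,0,0],0],[[0,0,0],[1.5,0,0],0],[[0,0,0],[1.5,0,0],0],[[0,0,0],[1.5,0,0],0]]' | egrep 'pos|force'
python3 -c "
from h import *
st((-.145,0,.088))"
```

```text
ee_pos: [0.5213, -0.135, 0.0884]
ft_force: [-7.1, -0.5, 6.5]
ee_pos: [0.5213, -0.1349, 0.0882]
ft_force: [-11.3, -0.5, 8.1]
t 6.88 p [ 0.5213 -0.1349  0.0882] loc [-0.1457 -0.0037] F [-11.3   -0.55   8.12] toolyaw-box deg 0.09 w -0.00030429811134727503
shift tool mm [ 0.7 -3.7  0.2]
```

The tool stalled at the expected position with force rising, so the tray is against its stop. I'll back off, rise, and go to the right of the tab.

```bash
python3 -m creep '[[[0,0,0],[-5,0,0],0],[[0,0,0],[-15,0,0],0],[[0,0,0],[-30,0,0],0],[[0,0,0],[-40,0,-20],0],[[0,0,0],[-40,0,-55],0]]' | egrep 'pos|force'
python3 -m creep '[[[0,0,0],[0,0,-30],0],[[0,0,0],[0,0,-60],0],[[0,0,0],[0,0,-90],0],[[0,0,0],[0,20,-100],0],[[0,0,0],[0,50,-100],0]]' | egrep 'pos|force'
python3 -m creep '[[[0,0,0],[20,20,0],0],[[0,0,0],[45,40,0],0],[[0,0,0],[75,60,0],0],[[0,0,0],[105,60,0],0],[[0,0,0],[105,60,0],0]]' | egrep 'pos|force'
python3 - <<'E'
from h import *
st((-.060,-.115,.144))
im,d=get_image('top');cv2.imwrite('pics/t2.png',cv2.resize(im[100:300,100:460],None,fx=2.2,fy=2.2))
P=cloud('top',d)
im,d=get_image('scene');cv2.imwrite('pics/s2.png',cv2.resize(im[120:350,130:430],None,fx=2.4,fy=2.4))
for nm,P in(("top",P),("scene",cloud('scene',d))):
    Q=P.reshape(-1,3);Q=Q[~np.isnan(Q).any(1)];L=(Q[:,:2]-C)@np.c_[ux,uy];z=Q[:,2]
    for k,m in(("panel",(z>.105)&(z<.12)&(L[:,0]<-.11)&(L[:,0]>-.25)&(abs(L[:,1])<.1)),("tab",(z>.145)&(z<.166)&(abs(L[:,0]+.06)<.03)&(L[:,1]>-.09)&(L[:,1]<0))):
        if m.sum():print(nm,k,m.sum(),np.percentile(L[m],[2,50,98],axis=0).round(4).tolist())
E
```

```text
ee_pos: [0.4788, -0.1316, 0.1406]
ft_force: [-0.6, -0.8, 0.2]
ee_pos: [0.4827, -0.1824, 0.2471]
ft_force: [1.3, 0.1, -0.1]
ee_pos: [0.5865, -0.2505, 0.2434]
ft_force: [0.1, 0.3, 0.3]
t 8.13 p [ 0.5865 -0.2505  0.2434] loc [-0.0737 -0.1151] F [0.09 0.35 0.34] toolyaw-box deg 0.03 w 6.358073812744042e-05
shift tool mm [13.2 -0.2 99.5]
top panel 396 [[-0.1342, -0.0839], [-0.1274, 0.0046], [-0.1202, 0.0888]]
top tab 48 [[-0.075, -0.0631], [-0.0616, -0.0587], [-0.047, -0.0554]]
scene panel 84 [[-0.1341, -0.0865], [-0.1315, -0.0049], [-0.1292, 0.0848]]
scene tab 55 [[-0.0722, -0.0643], [-0.0559, -0.0604], [-0.0444, -0.0565]]
```

View pics/s2.png

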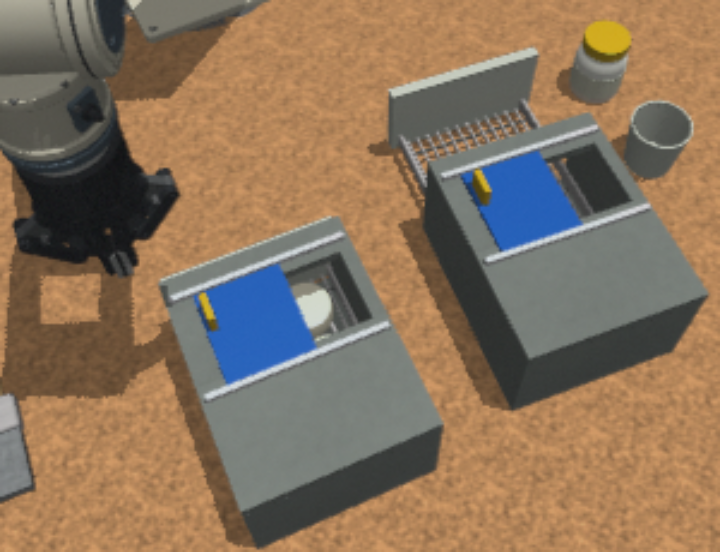

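The loaded tray is home: both cameras put its panel face at local -0.134, which is home. The tab at crop (207,312) hasn't moved. Now I'll descend beside the tab and push.

```bash
python3 -m creep '[[[0,0,0],[7,0,25],0],[[0,0,0],[11,0,50],0],[[0,0,0],[11,0,75],0],[[0,0,0],[11,0,93],0],[[0,0,0],[11,0,97],0]]' | egrep 'pos|force'
python3 -m creep '[[[0,0,0],[0,-4,0],0],[[0,0,0],[0,-8,0],0],[[0,0,0],[0,-12,0],0],[[0,0,0],[0,-16,0],0],[[0,0,0],[0,-20,0],0]]' | egrep 'pos|force'
python3 -c "
from h import *
st((-.060,-.08,.146))"
```

```text
ee_pos: [0.5898, -0.2479, 0.1429]
ft_force: [-0.7, 0.6, -0.2]
ee_pos: [0.5948, -0.2291, 0.1477]
ft_force: [0.5, -0.4, -0.0]
t 9.07 p [ 0.5948 -0.2291  0.1477] loc [-0.0667 -0.0933] F [ 0.51 -0.37 -0.02] toolyaw-box deg 0.09 w -0.0002938152102527896
shift tool mm [  6.7 -13.3   1.7]
```

```bash
python3 -m creep '[[[0,0,0],[3,-3,1],0],[[0,0,0],[6,-6,1],0],[[0,0,0],[6,-9,1],0],[[0,0,0],[6,-12,1],0],[[0,0,0],[6,-15,1],0]]' | egrep 'pos|force'
python3 -m creep '[[[0,0,0],[0,-3,0],0],[[0,0,0],[0,-6,0],0],[[0,0,0],[0,-9,0],0],[[0,0,0],[0,-12,0],0],[[0,0,0],[0,-15,0],0]]' | egrep 'pos|force'
python3 -m creep '[[[0,0,0],[0,-3,0],0],[[0,0,0],[0,-6,0],0],[[0,0,0],[0,-9,0],0],[[0,0,0],[0,-12,0],0],[[0,0,0],[0,-15,0],0]]' | egrep 'pos|force'
python3 -c "
from h import *
st()"
```

```text
ee_pos: [0.6011, -0.2145, 0.1452]
ft_force: [-1.2, 0.6, -0.8]
ee_pos: [0.602, -0.1996, 0.1453]
ft_force: [0.4, -1.6, -0.7]
ee_pos: [0.6029, -0.1846, 0.1453]
ft_force: [0.3, -1.6, -0.5]
t 10.32 p [ 0.6029 -0.1846  0.1453] loc [-0.0613 -0.0483] F [ 0.29 -1.61 -0.52] toolyaw-box deg 0.08 w -5.848278984908513e-05
```

```bash
python3 -m creep '[[[0,0,0],[0,-2,0],0],[[0,0,0],[0,-4,0],0],[[0,0,0],[0,-6,0],0],[[0,0,0],[0,-8,0],0],[[0,0,0],[0,-10,0],0]]' | egrep 'pos|force'
python3 -m creep '[[[0,0,0],[0,-2,0],0],[[0,0,0],[0,-4,0],0],[[0,0,0],[0,-6,0],0],[[0,0,0],[0,-8,0],0],[[0,0,0],[0,-10,0],0]]' | egrep 'pos|force'
python3 - <<'E'
from h import *
st()
im,d=get_image('scene');cv2.imwrite('pics/s3.png',cv2.resize(im[200:350,180:340],None,fx=4,fy=4))
E
```

```text
ee_pos: [0.6035, -0.1747, 0.1453]
ft_force: [0.4, -1.6, -1.5]
ee_pos: [0.604, -0.1647, 0.1453]
ft_force: [0.7, -1.3, -0.6]
t 11.15 p [ 0.604  -0.1647  0.1453] loc [-0.0614 -0.0284] F [ 0.71 -1.32 -0.62] toolyaw-box deg 0.08 w 0.00017666470945029505
```

View pics/s3.png

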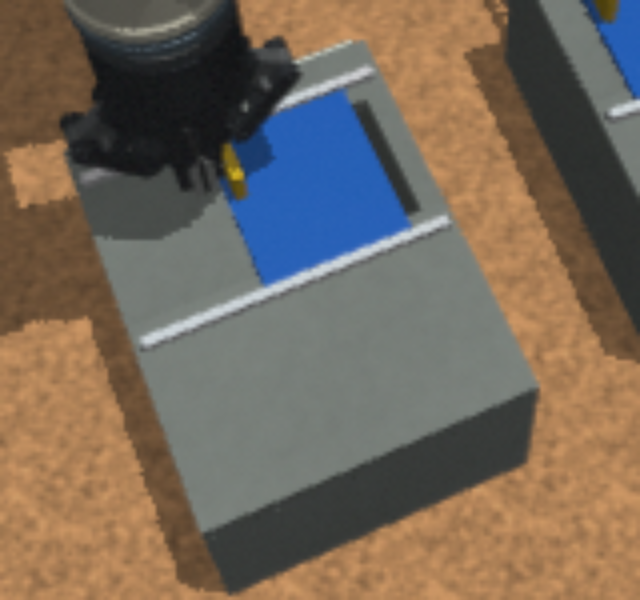

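The slide moves with the tab at (233,172), and a narrow slot is still open at (385,160).

```bash
python3 -m creep '[[[0,0,0],[0,-2,0],0],[[0,0,0],[0,-4,0],0],[[0,0,0],[0,-6,0],0],[[0,0,0],[0,-8,0],0],[[0,0,0],[0,-10,0],0]]' | egrep 'pos|force'
python3 -m creep '[[[0,0,0],[0,-1,0],0],[[0,0,0],[0,-2,0],0],[[0,0,0],[0,-3,0],0],[[0,0,0],[0,-4,0],0],[[0,0,0],[0,-4,0],0]]' | egrep 'pos|force'
python3 -m creep '[[[0,0,0],[0,-1,0],0],[[0,0,0],[0,-2,0],0],[[0,0,0],[0,-3,0],0],[[0,0,0],[0,-3,0],0],[[0,0,0],[0,-3,0],0]]' | egrep 'pos|force'
```

```text
ee_pos: [0.6046, -0.1547, 0.1453]
ft_force: [0.8, -1.4, -1.2]
ee_pos: [0.6048, -0.1507, 0.1453]
ft_force: [-0.7, -0.4, 0.2]
ee_pos: [0.605, -0.1477, 0.1453]
ft_force: [-0.1, -0.3, -0.0]
```

```bash
python3 -m creep '[[[0,0,0],[0,-1,0],0],[[0,0,0],[0,-2,0],0],[[0,0,0],[0,-3,0],0],[[0,0,0],[0,-4,0],0],[[0,0,0],[0,-5,0],0]]' | egrep 'pos|force'
python3 -m creep '[[[0,0,0],[0,-1,0],0],[[0,0,0],[0,-2,0],0],[[0,0,0],[0,-3,0],0],[[0,0,0],[0,-3,0],0],[[0,0,0],[0,-3,0],0]]' | egrep 'pos|force'
python3 - <<'E'
from h import *
st()
im,d=get_image('scene');cv2.imwrite('pics/s4.png',cv2.resize(im[200:350,180:340],None,fx=4,fy=4))
E
```

```text
ee_pos: [0.6052, -0.1459, 0.1455]
ft_force: [-1.5, -19.0, -1.4]
ee_pos: [0.6053, -0.1456, 0.1455]
ft_force: [-2.4, -27.4, -2.3]
t 13.28 p [ 0.6053 -0.1456  0.1455] loc [-0.0613 -0.0093] F [ -2.43 -27.38  -2.26] toolyaw-box deg 0.13 w -0.0002924123653802008
```

View pics/s4.png

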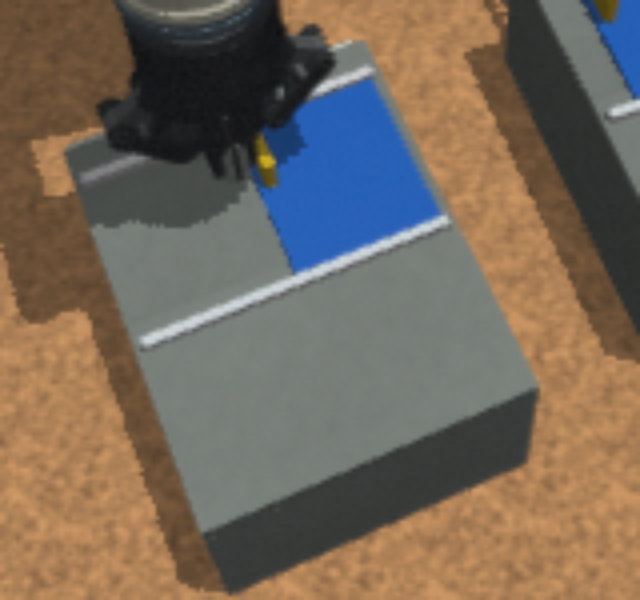

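The slide is hard against its stop (force 27 N, no motion) and the opening is covered. I'll back away and up, then check.

```bash
python3 -m creep '[[[0,0,0],[0,5,0],0],[[0,0,0],[0,12,0],0],[[0,0,0],[0,22,0],0],[[0,0,0],[0,25,-20],0],[[0,0,0],[0,25,-50],0]]' | egrep 'pos|force'
python3 -m creep '[[[0,0,0],[0,20,-30],0],[[0,0,0],[0,50,-50],0],[[0,0,0],[0,85,-60],0],[[0,0,0],[0,110,-60],0],[[0,0,0],[0,110,-60],0]]' | egrep 'pos|force'
python3 -m creep '[[[0,0,0],[0,0,0],0],[[0,0,0],[0,0,0],0],[[0,0,0],[0,0,0],0],[[0,0,0],[0,0,0],0],[[0,0,0],[0,0,0],0]]' | egrep 'pos|force'
python3 - <<'E'
from h import *
st()
b,d=get_image('top');T=cloud('top',d)
im,d=get_image('scene');cv2.imwrite('pics/s5.png',cv2.resize(im[110:350,100:440],None,fx=2.3,fy=2.3))
for nm,P in(("top",T),("scene",cloud('scene',d))):
    P0=np.load(nm+".npy")
    Q=P.reshape(-1,3);Q=Q[~np.isnan(Q).any(1)];L=(Q[:,:2]-C)@np.c_[ux,uy];z=Q[:,2]
    for k,m in(("panel",(z>.105)&(z<.12)&(L[:,0]<-.11)&(L[:,0]>-.25)&(abs(L[:,1])<.1)),("tab",(z>.145)&(z<.166)&(abs(L[:,0]+.06)<.03)&(abs(L[:,1])<.09))):
        if m.sum():print(nm,k,m.sum(),np.percentile(L[m],[2,50,98],axis=0).round(4).tolist())
    print("depth change y>0.02:",(abs(P-P0)[...,2][(P0[...,1]>.02)&(P0[...,0]>.4)]>.01).sum())
    for q in("mould","jar","brush"):
        print(q,[(round(m["p"],2),np.nanmedian(P[m["region"]],0).round(3)) for m in masks_of(nm,q)[:1]])
E
```

```text
ee_pos: [0.6018, -0.1651, 0.1927]
ft_force: [1.1, -0.5, -1.6]
ee_pos: [0.5977, -0.2793, 0.2567]
ft_force: [-0.5, 0.3, 0.2]
ee_pos: [0.5977, -0.2737, 0.2551]
ft_force: [0.5, 0.4, 0.6]
t 14.58 p [ 0.5977 -0.2737  0.2551] loc [-0.0612 -0.1376] F [0.52 0.4  0.62] toolyaw-box deg 0.15 w -0.0003128180308390595
top panel 406 [[-0.1341, -0.0879], [-0.1273, -0.0004], [-0.1201, 0.0888]]
top tab 40 [[-0.0751, 0.0045], [-0.0598, 0.009], [-0.0466, 0.0123]]
depth change y>0.02: 3951
mould [(0.71, array([0.448, 0.366, 0.087]))]
jar [(0.58, array([0.448, 0.364, 0.087]))]
brush [(0.49, array([ 0.614, -0.431,  0.018]))]
scene panel 84 [[-0.1341, -0.0865], [-0.1316, -0.005], [-0.1292, 0.0851]]
scene tab 58 [[-0.073, 0.0037], [-0.0558, 0.007], [-0.044, 0.0113]]
depth change y>0.02: 999
mould [(0.88, array([0.577, 0.371, 0.045]))]
jar [(0.86, array([0.462, 0.362, 0.065]))]
brush [(0.83, array([ 0.56 , -0.424,  0.018]))]
```

View pics/s5.png

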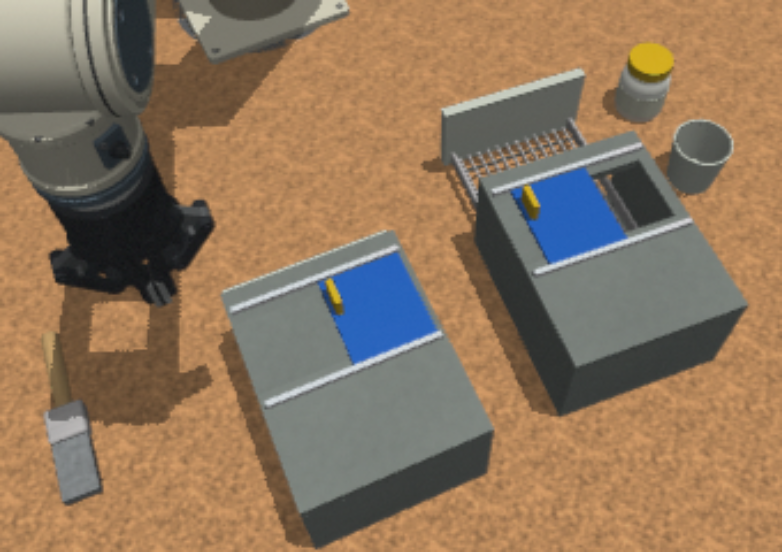

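The loaded box is shut: its panel is flush and its slide covers the opening at (385,305). The empty box, jar, mould and brush are as before, and the robot is clear.

```bash
python3 -c "
from rig import *
print(finish_job())"
```

```text
the job is handed in; nothing more can be done
None
```

I pushed the cheese tray home, then pushed the vent slide on the same box shut, and handed the job in at about 14.6 s. I pushed with closed fingertips at about 36 mm/s at most, slowing near each stop.

**What the last checks showed:**
- **Tray:** both cameras put the panel face at -0.134 m in the box frame, which is the home position. The force at the stop was about 11 N in x.
- **Vent:** the tab face moved about 68 mm, from -0.065 to about +0.004 m. It stopped hard at about 27 N, and the picture shows the opening covered.
- **Surroundings:** in the scene camera the empty box looks unchanged. The mould, jar and brush are within about 1 mm of where they started, and the arm was clear.

**What was unclear or not checked:**
- **Top-camera networks:** in the last picture the query for the mould returned the jar, and the brush came out about 66 mm off along its length (weak, p 0.49). The arm may have been hiding part of it. I relied on the scene camera instead.
- **Depth comparison:** my before/after depth check on the empty box's side flagged many changed pixels. I didn't look into it; I assumed arm movement and depth noise, and went by the picture.
- **Cheeses:** they are now hidden inside the box, so I could not confirm directly that they lie flat. The one showing through the vent opening lay flat just after the tray was pushed home.

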